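# Slide the solder spool round the jar and the grinding block

### The job

Slide the spool of solder along the bench onto the middle of the green round mat, going round the oil jar and the grey grinding block that stand in the middle of the bench, without the spool or the robot touching either of them. The spool's lower flange is loose, so do not lift or tip the spool; leave it standing on the mat and let go.

Things in the scene. Friction and masses are not known exactly. Their poses are not given: they have to be found in the camera images.
- spool_centre (a point): Centre (on the axis, 22.5 mm above the bench) of the loose spool of silver solder wire with pale flanges: an upright solid cylinder 42 mm in diameter, 45 mm high, about 180 g; own z up. A wire end out to 36 mm from the axis is only for show. Stands in the open, left or right of the jar and block; a similar spool at the very back by the solder station is not meant.
- mat_centre (a point): Centre of the green round mat, 100 mm in diameter with a thin white ring on it, lying on the bench on the other side of the jar and block from the spool. The mat is a sticker about 2 mm thick in looks only: the spool slides over its edge and over the bench unhindered. Nothing else is near it.
- oil_jar: Small glass jar with a pale lid, round, 54 mm in diameter and 57 mm high, loose on the bench; origin at the centre of its underside. It and the grey block stand one behind the other between spool and mat, either of them the nearer to the robot, their origins 80 to 135 mm apart. At least 170 mm of free bench lies beyond the farther one (away from the robot) for the spool to pass.
- block: Dark grey abrasive block for grinding glass edges, 58 x 90 x 26 mm (x, y, z of its own frame), loose on the bench; origin at the centre of its underside, own z up, own y along the 90 mm side, which lies within 25 degrees of the world y axis. It stands near the oil jar; a similar grey block right at the back of the bench is not meant.
Things that resemble listed ones, but are neither listed nor needed, are in the scene too. Leave any pink or turquoise look-alike of the part that bears spool_centre alone.

How it is judged:
At the end, for the whole second after the job is handed in: The spool stands upright (within 6 degrees) and still on the bench, its axis within 20 mm of the centre of the green mat (horizontal distance between spool_centre and mat_centre below 0.02 m and angle between spool_centre's own z axis and vertical below 0.1 rad and height (world z) of spool_centre below 0.028 m and linear speed of spool below 0.01 m/s); the robot touches nothing.
It fails at once if the spool is lifted more than 12 mm off the bench (height (world z) of spool_centre above 0.0345 m).
It fails at once if the spool is tipped by more than 20 degrees (angle between spool_centre's own z axis and vertical above 0.35 rad).
It fails at once if the oil jar is touched by the spool or the robot, or shifted by more than 10 mm (contact force between any of spool, the fingers, the arm and oil_jar above 0.3 N or distance of oil_jar from where it was at the start of the episode above 0.01 m).
It fails at once if the grey block is touched by the spool or the robot, or shifted by more than 10 mm (contact force between any of spool, the fingers, the arm and block above 0.3 N or distance of block from where it was at the start of the episode above 0.01 m).
It also fails if it takes over 54 s, if anything falls off the work surface, if the arm or the gripper's body presses on something with over 40 N, if the wrist force passes 120 N, or if a joint passes its speed limit or range.

### The arm

A 6-joint arm with a two-finger parallel gripper is mounted at the origin on a cart in front of the work surface, level with it; the furniture and walls round the work are solid. World frame = base frame: x ahead of the robot, y to its left, z up, the work surface at z = 0. Lengths are in m, angles in rad, forces in N, time in s.
With the tool pointing down it reaches from about 0.375 to 0.9 m from the base axis. Payload 3.1 kg.
Tool frame: the origin (TCP) lies where the fingers leave the gripper's body, on its centre line; the fingertips stand 70 mm ahead of it and the grasp point (between the pads) lies 51 mm ahead of it; z points along the fingers, y is the line along which they close (so a half turn about z gives the same grasp; the last joint's range is limited). The gripper opens to 87 mm and grips with 3 to 60 N. Pads are 19 mm wide; open, the fingers measure 117 mm over their backs; the gripper's body (75 mm by 190 mm) begins 51 mm behind the grasp point.
Start: joints at [-1.333, 0.527, 1.433, -0, 1.181, -0.178], TCP at [0.253, -0.571, 0.292] pointing down, gripper open.
Joint ranges: [-3.08, 3.08], [-0.75, 2.2], [0.22, 2.44], [-1.43, 4.57], [0, 2.65], [-2.85, 2.85]. Speed limits (rad/s): [2.79, 2.79, 3.14, 3.14, 3.14, 3.14].

### API

Orientations are given as a unit quaternion [x, y, z, w].
In Python, from rig import robot gives the robot as it stands.
- The arm moves only by the tool send_rows, never from a script. Its argument "deltas" is text: rows parted by semicolons, each of 7 numbers parted by spaces: the shift along the tool's x, y, z in mm, then the turn, a rotation vector about the tool's x, y, z in degrees, then the opening, from 0 (shut) to 1 (fully open). A call has 1 to 10 rows; each row shifts and turns the commanded pose from where the row before left it, along the tool's axes as they then stand; what a row does not reach is not made up. A row lasts 1/8 s, in which the tool goes at most 62.5 mm and 10.7 degrees, less where a joint would pass 70% of its speed; a pose out of reach is approached as far as the arm can. A call is refused whole if a number of a shift passes 62.5 or a number of a turn 10.7, either way. A call with a gripper value outside its range is refused whole. The fingers move at their own pace and stop on an object; "newtons" is the grip in N (left out, the last holds). Time passes only in rows, so rows that do not move let the fingers close. It gives the time, the measured TCP pose, the force, the opening and the grip force at its end, in the units of the state.
- robot.get_obs(): the state, without advancing time (a new reading comes with each control period).
- robot.camera(name): name is "side" or "top" or "wrist"; returns a dict with "image" (384x512x3 uint8, red, green, blue), "depth" (384x512 float32, m along the optical axis (not along the pixel's ray), 0 where there is no reading), "fovy" (degrees; the focal length in pixels is half the picture's height over the tangent of half this angle, whatever the lens; pixels are square), "cx", "cy" (the principal point, pixels), "rvec" (rotation vector, rad) and "tvec" (3), from world to camera coordinates, as OpenCV has them. Camera axes: x right, y down, z forward; pixel columns grow to the right and rows downward; lengths in m; the calibration is good to about 2 mm. A picture is of the moment at which its call begins.
- robot.hand_in(): hands the job in; it is judged then, once.
Trained networks look in the newest picture that a camera, given by its name, has taken for a name from the list of things; names that differ only in an ending like _2 or _b are one class to them, and where a whole thing is asked for, a point or a joint stands for the part that bears it (a point fixed in the world has none). Each returns a list of dicts, best first, with "p" (0 to 1); they miss things now and then, are a little off and sometimes report something else, mostly with a low value. They report only what shows in the picture. A call takes as long as a camera call. They do not tell look-alikes from the thing itself.
- robot.find_in(camera, thing): "box" ([left, top, right, bottom] in pixels, round what is visible of it).
- robot.cut_out(camera, thing): "region" (384x512 bool, what is visible of it) and "box" ([left, top, right, bottom] in pixels, round what is visible of it).
The state is a dict: "time": time; "q": joint angles; "joint_velocities": joint speeds; "joint_torque": joint torques, N m; "position": TCP position; "tool_rot": TCP orientation; "ft_force": force on the tool from outside, world axes, zero at the start; "moment": the same for the moment, N m; "grip_width": finger opening in m; "grip_force": force on a finger pad.
Only numpy, scipy, OpenCV 4.12 (cv2) and the standard library are available. Lean on these libraries where they do the work, as an engineer would, in place of code of your own. Each camera call takes 0.05 s, during which the arm holds its last target. There are 200 camera calls.

## Working session

There is one attempt and no reset: what is moved stays moved. The work goes in short steps, Python scripts to look and compute and a tool call to move; the robot and the scene stay as the last step left them, time stands still between calls to the robot, and variables do not carry over. Pictures are saved under pics/ and viewed, at most 10 in all, crops included, and the job is handed in when it is done.

Besides the shell and the picture viewer there is one more tool, called after "Emit:" in YAML: its name, and indented under it one key for each argument. send_rows: Moves the arm, as the interface text tells. Its arguments: {"type":"object","properties":{"deltas":{"type":"string"},"newtons":{"type":"number"}},"required":["deltas"]}

```bash
mkdir -p pics; cat > h.py <<'E'
import numpy as np,cv2
from rig import robot
def K(c):
    f=192/np.tan(np.radians(c["fovy"])/2); return f,c["cx"],c["cy"]
def world(c,u,v,d):
    f,cx,cy=K(c);R=cv2.Rodrigues(np.array(c["rvec"],float))[0]
    p=np.stack([(u-cx)*d/f,(v-cy)*d/f,d],-1)
    return (p-np.array(c["tvec"]).ravel())@R
def cloud(c,m):
    v,u=np.nonzero(m&(c["depth"]>0)); return world(c,u,v,c["depth"][v,u])
E
python3 - <<'E'
from h import *
ims=[]
for n in ["top","side"]:
    c=robot.camera(n); ims.append(c["image"])
    cv2.imwrite(f"pics/{n}0.png",cv2.resize(c["image"][:,:,::-1],(800,600)))
    for t in ["spool_centre","mat_centre","oil_jar","block"]:
        for r in robot.cut_out(n,t)[:4]:
            P=cloud(c,r["region"])
            if len(P): print(n,t,round(r["p"],2),np.round(r["box"]),np.round(np.percentile(P,[2,50,98],axis=0),3).tolist())
E
```

```text
top spool_centre 0.85 [327. 183. 353. 203.] [[0.509, -0.243, 0.0], [0.529, -0.213, 0.044], [0.55, -0.196, 0.049]]
top spool_centre 0.56 [349. 147. 374. 167.] [[0.603, -0.297, -0.001], [0.62, -0.265, 0.044], [0.642, -0.246, 0.049]]
top spool_centre 0.54 [338. 227. 355. 246.] [[0.409, -0.251, 0.003], [0.426, -0.23, 0.045], [0.445, -0.214, 0.05]]
top mat_centre 0.56 [147. 180. 187. 219.] [[0.464, 0.164, -0.002], [0.507, 0.207, 0.002], [0.551, 0.251, 0.007]]
top oil_jar 0.69 [249. 232. 272. 252.] [[0.393, -0.051, 0.051], [0.416, -0.027, 0.057], [0.439, -0.003, 0.062]]
top block 0.78 [240. 185. 275. 210.] [[0.487, -0.061, 0.016], [0.515, -0.018, 0.027], [0.543, 0.024, 0.031]]
side spool_centre 0.84 [246. 141. 260. 161.] [[0.51, -0.279, -0.0], [0.53, -0.201, 0.03], [0.55, -0.193, 0.046]]
side spool_centre 0.77 [280. 139. 299. 158.] [[0.406, -0.255, 0.001], [0.428, -0.22, 0.032], [0.446, -0.21, 0.046]]
side spool_centre 0.76 [213. 132. 229. 151.] [[0.605, -0.28, 0.001], [0.622, -0.252, 0.032], [0.641, -0.244, 0.046]]
side mat_centre 0.75 [238. 261. 293. 302.] [[0.464, 0.164, -0.001], [0.508, 0.211, 0.001], [0.552, 0.252, 0.004]]
side oil_jar 0.57 [286. 177. 312. 211.] [[0.394, -0.046, 0.002], [0.42, -0.009, 0.043], [0.444, 0.002, 0.058]]
side block 0.61 [245. 181. 275. 218.] [[0.488, -0.074, 0.001], [0.518, -0.001, 0.025], [0.546, 0.029, 0.028]]
```

View pics/top0.png

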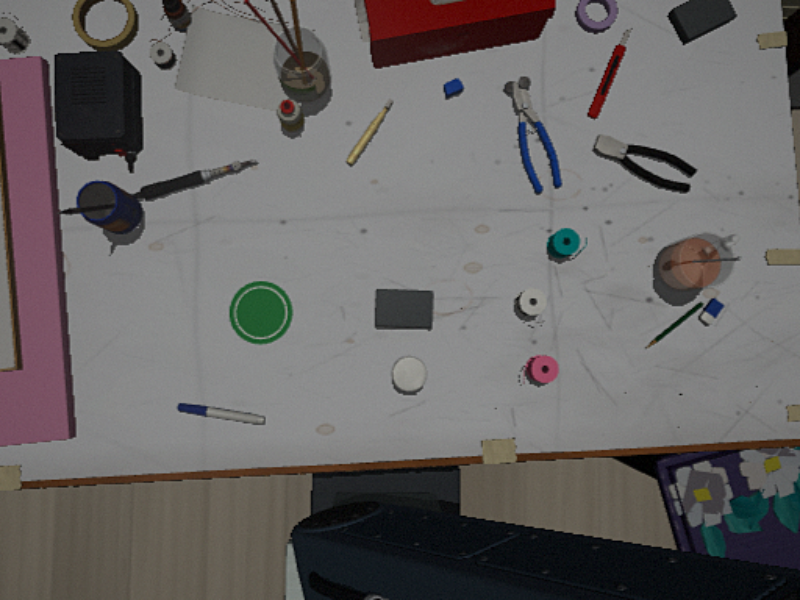

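View pics/side0.png

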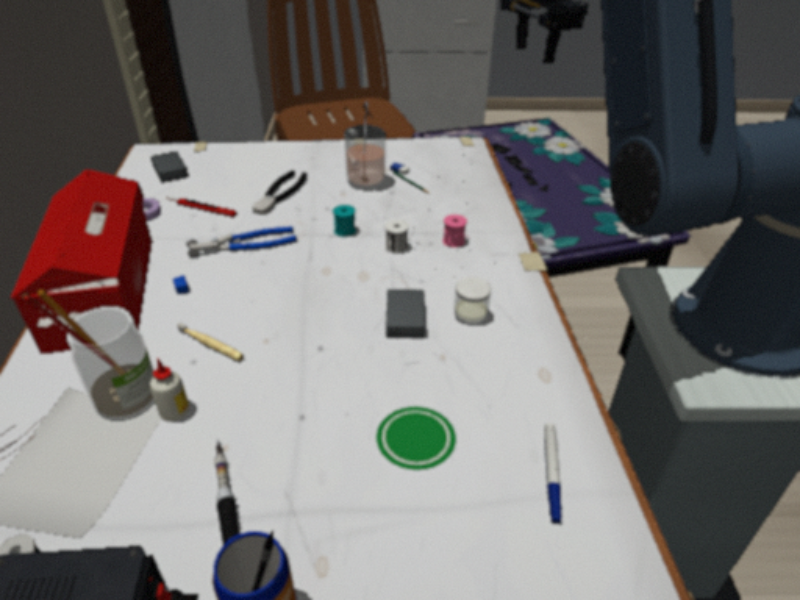

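In the 800x600 top view, the candidates are the pale spool (533,303), the turquoise spool (567,242), the pink spool (541,369), the white spool at the back by the station (162,52), and the jar lid (408,374). By the description it is the pale one at (533,303). I'll check that in a close crop.

```bash
python3 - <<'E'
from h import *
from scipy.spatial.transform import Rotation as R
c=robot.camera("top")
def pick(t,xy,z0,z1):
    for r in robot.cut_out("top",t):
        P=cloud(c,r["region"])
        if len(P) and np.hypot(*(np.median(P,0)[:2]-xy))<.05:
            Q=P[(P[:,2]>z0)&(P[:,2]<z1)]
            if t!="block":
                (x,y),rr=cv2.minEnclosingCircle(Q[:,:2].astype(np.float32)); print(t,len(Q),(Q[:,:2].min(0)+Q[:,:2].max(0))/2,np.ptp(Q,axis=0))
            else: print(t,cv2.minAreaRect(Q[:,:2].astype(np.float32)))
pick("spool_centre",[.53,-.215],.038,.06);pick("mat_centre",[.508,.208],-.01,.01)
pick("oil_jar",[.417,-.026],.045,.07);pick("block",[.515,-.02],.018,.04)
o=robot.get_obs();print(o["position"],R.from_quat(o["tool_rot"]).as_matrix().round(3).tolist())
cv2.imwrite("pics/crop.png",cv2.resize(c["image"][135:260,225:385,::-1],(640,500)))
# tall things
m=np.ones((384,512),bool);m[300:]=0;P=cloud(c,m);Q=P[(P[:,2]>.065)&(P[:,0]<.72)&(P[:,0]>.3)]
print("tall",[(k,v) for k,v in zip(*[a.tolist() for a in np.unique((Q[:,:2]//.05*.05).round(2),axis=0,return_counts=True)])])
E
```

```text
spool_centre 225 [ 0.52897859 -0.21537429] [0.04093864 0.03945172 0.01245743]
mat_centre 1237 [0.50616505 0.20637408] [0.0945842  0.09491211 0.01321546]
oil_jar 391 [ 0.4157616  -0.02773814] [0.05158447 0.0518102  0.01059895]
block ((0.5163225531578064, -0.018674861639738083), (0.08999451249837875, 0.058040376752614975), 88.2670669555664)
[ 0.25304058 -0.57146505  0.29227809] [[0.914, 0.405, -0.0], [0.405, -0.914, -0.0], [-0.0, 0.0, -1.0]]
tall [([0.5, -0.5], 12), ([0.5, -0.45], 4), ([0.55, -0.5], 407), ([0.55, -0.45], 241), ([0.6, -0.55], 26), ([0.6, -0.5], 286), ([0.6, -0.45], 110), ([0.6, 0.35], 20), ([0.6, 0.4], 249), ([0.6, 0.45], 17), ([0.65, 0.35], 76), ([0.65, 0.4], 183), ([0.65, 0.45], 104)]
```

View pics/crop.png

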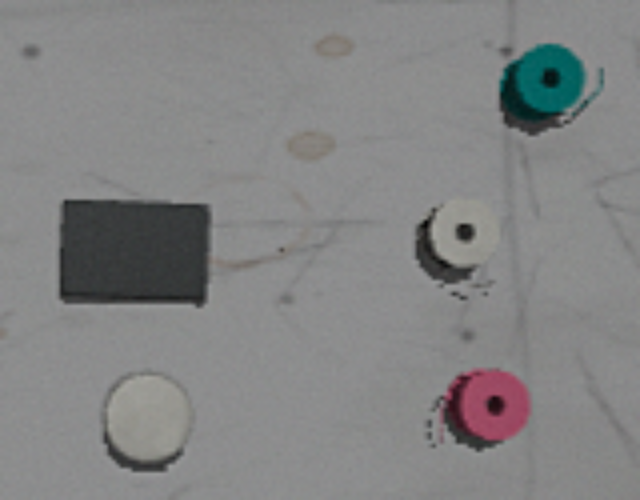

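The crop shows the pale spool at (465,232), with turquoise at (550,78), pink at (495,405), the block at (135,252) and the jar at (148,418). The choice holds. Next: turn the tool square to the world axes and go above the spool.

Emit:
send_rows:
  deltas: "0 0 0 0 0 8 1; 0 0 0 0 0 8 1; 0 0 0 0 0 7.9 1; 0 0 0 0 0 0 1"

```text
time: 1.25
position: [0.253, -0.5715, 0.2923]
tool_rot: [1.0, 0.001, 0.0, 0.0]
ft_force: [0.2, 0.4, 0.3]
grip_width: 0.087
grip_force: 0.0
```

Emit:
send_rows:
  deltas: "28 -36 0 0 0 0 1; 28 -36 0 0 0 0 1; 28 -36 0 0 0 0 1; 28 -36 0 0 0 0 1; 28 -36 0 0 0 0 1; 28 -36 0 0 0 0 1; 28 -36 0 0 0 0 1; 28 -36 0 0 0 0 1; 28 -36 0 0 0 0 1; 24 -32 0 0 0 0 1"

```text
time: 2.5
position: [0.5301, -0.2142, 0.2924]
tool_rot: [1.0, 0.001, 0.0, 0.0]
ft_force: [0.0, 0.8, -0.2]
grip_width: 0.087
grip_force: 0.0
```

Emit:
send_rows:
  deltas: "0 0 30 0 0 0 1; 0 0 30 0 0 0 1; 0 0 0 0 0 0 1; 0 0 0 0 0 0 1"

```text
time: 3.0
position: [0.5297, -0.2161, 0.2331]
tool_rot: [1.0, 0.0, 0.001, 0.0]
ft_force: [0.0, 0.2, -0.1]
grip_width: 0.087
grip_force: 0.0
```

```bash
python3 - <<'E'
from h import *
from scipy.spatial.transform import Rotation as R
o=robot.get_obs();print(o["position"],R.from_quat(o["tool_rot"]).as_matrix().round(3).tolist(),o["q"])
for n in ["wrist"]:
    c=robot.camera(n); cv2.imwrite(f"pics/{n}1.png",c["image"][:,:,::-1])
    for r in robot.cut_out(n,"spool_centre"):
        P=cloud(c,r["region"]);Q=P[(P[:,2]>.038)&(P[:,2]<.06)]
        if len(Q): print(r["p"],r["box"],(Q[:,:2].min(0)+Q[:,:2].max(0))/2,np.ptp(Q,axis=0))
E
```

```text
[ 0.52968472 -0.21605304  0.23314046] [[1.0, 0.0, 0.001], [0.0, -1.0, -0.001], [0.001, 0.001, -1.0]] [-5.82576379e-01  5.31647232e-01  1.62686640e+00  2.95382573e-05
  9.81472213e-01  9.87772145e-01]
0.97 [250.2, 246.7, 289.4, 298.4] [ 0.41774591 -0.23300337] [0.02532356 0.04100656 0.00817003]
0.85 [283.1, 57.4, 331.7, 110.7] [ 0.62191011 -0.26564056] [0.04159815 0.04161473 0.00914122]
0.72 [229.9, 155.0, 274.0, 209.6] [ 0.52846997 -0.21432203] [0.04169125 0.0414738  0.00915013]
```

View pics/wrist1.png

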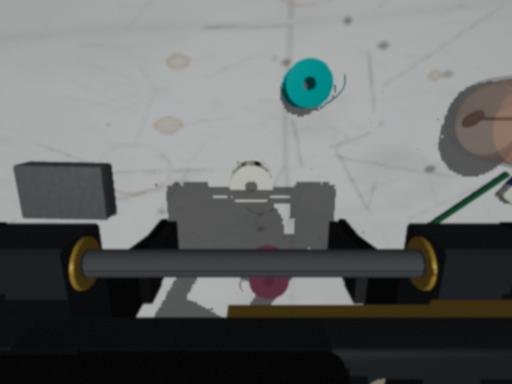

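The wrist view shows the pale spool at (252,180), centred between the fingers, with the turquoise one clear at (308,83). Descend.

Emit:
send_rows:
  deltas: "-1 -1.5 30 0 0 0 1; 0 0 30 0 0 0 1; 0 0 30 0 0 0 1; 0 0 30 0 0 0 1; 0 0 20 0 0 0 1; 0 0 10 0 0 0 1; 0 0 7 0 0 0 1; 0 0 0 0 0 0 1; 0 0 0 0 0 0 1"

```text
time: 4.22
position: [0.5286, -0.2143, 0.076]
tool_rot: [1.0, -0.0, 0.001, 0.0]
ft_force: [0.6, -0.4, -0.2]
grip_width: 0.0869
grip_force: 0.0
```

Emit:
send_rows:
  deltas: "0 0 0 0 0 0 0.4; 0 0 0 0 0 0 0.4; 0 0 0 0 0 0 0.4; 0 0 0 0 0 0 0.4; 0 0 0 0 0 0 0.4; 0 0 0 0 0 0 0.4; 0 0 0 0 0 0 0.4; 0 0 0 0 0 0 0.4"
  newtons: 8

```text
time: 5.22
position: [0.5281, -0.2141, 0.0752]
tool_rot: [1.0, -0.0, -0.0, -0.0]
ft_force: [0.2, 0.1, -0.6]
grip_width: 0.0417
grip_force: 8.0
```

Gripped: the opening of 41.7 mm matches the spool's 42 mm. Slide it round beyond the block.

Emit:
send_rows:
  deltas: "4 -5 0 0 0 0 0.4; 8 -10 0 0 0 0 0.4; 10 -13 0 0 0 0 0.4; 10 -13 0 0 0 0 0.4; 10 -13 0 0 0 0 0.4; 10 -13 0 0 0 0 0.4; 10 -13 0 0 0 0 0.4; 10 -14 0 0 0 0 0.4; 10 -16 0 0 0 0 0.4; 10 -16 0 0 0 0 0.4"

```text
time: 6.48
position: [0.6208, -0.087, 0.0752]
tool_rot: [1.0, -0.0, -0.0, -0.0]
ft_force: [-0.4, -0.0, -0.2]
grip_width: 0.0416
grip_force: 8.0
```

Emit:
send_rows:
  deltas: "7 -15 0 0 0 0 0.4; 3 -15 0 0 0 0 0.4; 0 -15 0 0 0 0 0.4; 0 -15 0 0 0 0 0.4; 0 -15 0 0 0 0 0.4; 0 -15 0 0 0 0 0.4; 0 -15 0 0 0 0 0.4; 0 -15 0 0 0 0 0.4; 0 -10 0 0 0 0 0.4; 0 0 0 0 0 0 0.4"

```text
time: 7.72
position: [0.6301, 0.0432, 0.0753]
tool_rot: [1.0, 0.0, -0.0, -0.0]
ft_force: [-0.4, 1.2, -0.2]
grip_width: 0.0418
grip_force: 8.0
```

Emit:
send_rows:
  deltas: "-4 -6 0 0 0 0 0.4; -8 -10 0 0 0 0 0.4; -11 -14 0 0 0 0 0.4; -11 -15 0 0 0 0 0.4; -11 -15 0 0 0 0 0.4; -11 -15 0 0 0 0 0.4; -11 -15 0 0 0 0 0.4; -11 -15 0 0 0 0 0.4; -11 -15 0 0 0 0 0.4; -11 -14 0 0 0 0 0.4"

```text
time: 8.98
position: [0.5295, 0.177, 0.0752]
tool_rot: [1.0, -0.0, -0.0, -0.0]
ft_force: [-0.6, 0.2, -0.5]
grip_width: 0.0416
grip_force: 8.0
```

Emit:
send_rows:
  deltas: "-11 -14 0 0 0 0 0.4; -8 -10 0 0 0 0 0.4; -4 -6 0 0 0 0 0.4; 0 0 0 0 0 0 0.4; 0 0 0 0 0 0 0.4"

```text
time: 9.6
position: [0.5078, 0.2057, 0.0752]
tool_rot: [1.0, -0.0, 0.0, -0.0]
ft_force: [-0.6, 0.1, -1.7]
grip_width: 0.0417
grip_force: 8.0
```

```bash
python3 - <<'E'
from h import *
print(robot.get_obs()["position"])
c=robot.camera("side"); cv2.imwrite("pics/side2.png",cv2.resize(c["image"][170:330,200:360,::-1],(560,560)))
for t in ["spool_centre","mat_centre"]:
  for r in robot.cut_out("side",t):
    P=cloud(c,r["region"]);
    if len(P): print(t,r["p"],np.percentile(P,[2,50,98],axis=0).round(3).tolist())
E
```

```text
[0.50775121 0.20572065 0.07524133]
spool_centre 0.63 [[0.606, -0.323, 0.001], [0.624, -0.252, 0.031], [0.65, -0.245, 0.047]]
mat_centre 0.95 [[0.476, 0.188, -0.001], [0.518, 0.241, 0.001], [0.556, 0.28, 0.107]]
```

View pics/side2.png

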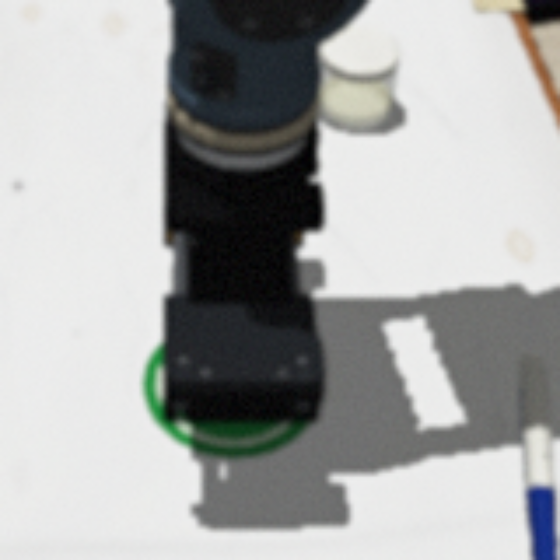

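The side crop shows the gripper over the mat (around (240,385)), with the jar still in place at (358,85). Release, rise straight up, then look.

Emit:
send_rows:
  deltas: "0 0 0 0 0 0 1; 0 0 0 0 0 0 1; 0 0 0 0 0 0 1; 0 0 0 0 0 0 1; 0 0 0 0 0 0 1; 0 0 0 0 0 0 1; 0 0 0 0 0 0 1; 0 0 0 0 0 0 1"

```text
time: 10.75
position: [0.5073, 0.206, 0.0752]
tool_rot: [1.0, -0.0, -0.0, -0.0]
ft_force: [-0.4, 0.4, -0.8]
grip_width: 0.0871
grip_force: 0.0
```

Emit:
send_rows:
  deltas: "0 0 -5 0 0 0 1; 0 0 -10 0 0 0 1; 0 0 -20 0 0 0 1; 0 0 -30 0 0 0 1; 0 0 -40 0 0 0 1; 0 0 -40 0 0 0 1; 0 0 -40 0 0 0 1; 0 0 -20 0 0 0 1; 0 0 0 0 0 0 1; 0 0 0 0 0 0 1"

```text
time: 12.0
position: [0.5065, 0.2058, 0.2797]
tool_rot: [1.0, -0.0, -0.001, 0.0]
ft_force: [-0.4, 0.1, -0.5]
grip_width: 0.0864
grip_force: 0.0
```

```bash
python3 - <<'E'
from h import *
for n in ["side","wrist"]:
  c=robot.camera(n); cv2.imwrite(f"pics/{n}3.png",cv2.resize(c["image"][:,:,::-1],(800,600)))
  for t in ["spool_centre","mat_centre"]:
   for r in robot.cut_out(n,t):
    P=cloud(c,r["region"]);P=P[(P[:,2]>.04)&(P[:,2]<.05)] if t[0]=='s' else P[P[:,2]<.01]
    if len(P): print(n,t,r["p"],((P.min(0)+P.max(0))/2).round(4),np.ptp(P,axis=0).round(3))
E
```

```text
side spool_centre 0.84 [0.5086 0.2054 0.0442] [0.038 0.042 0.006]
side spool_centre 0.58 [ 0.4156 -0.2282  0.0435] [0.017 0.036 0.007]
side spool_centre 0.52 [ 0.6234 -0.2644  0.0442] [0.037 0.042 0.007]
side mat_centre 0.86 [0.5073 0.212  0.0012] [0.098 0.093 0.007]
wrist spool_centre 0.68 [0.5082 0.2056 0.0444] [0.042 0.041 0.005]
wrist mat_centre 0.76 [0.5069 0.2081 0.0011] [0.099 0.099 0.006]
```

View pics/side3.png

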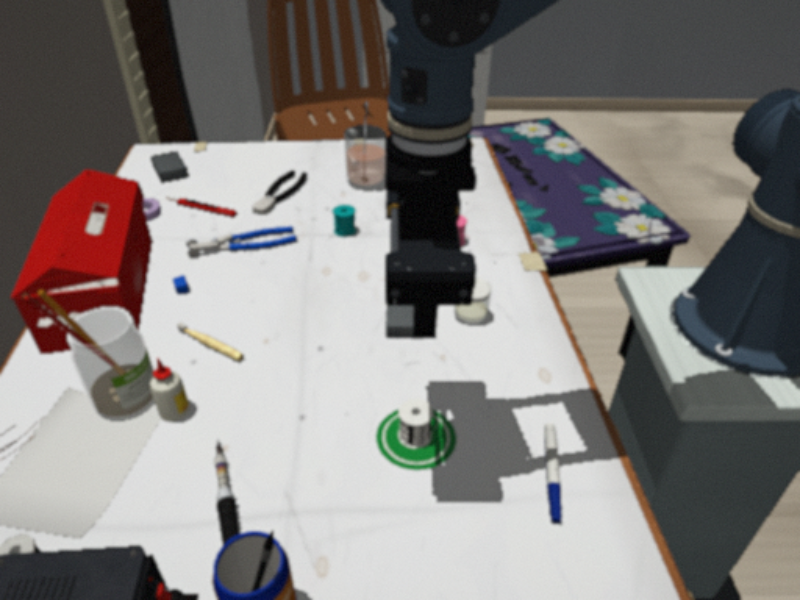

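The spool stands upright in the middle of the mat at (416,430), within about 3 mm of its centre, and the gripper is clear above it.

```bash
python3 -c "
from rig import robot
print(robot.hand_in())"
```

```text
the job is handed in; nothing more can be done
None
```

I slid the pale spool round the far side of the block and jar and left it standing upright, about 3 mm from the mat's centre. I let go, raised the gripper clear and handed in the job at about 12 s; no verdict came back.

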